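# Release a batch of bobbins through the spring gate

### The arm

A 6-joint arm with a two-finger parallel gripper is mounted at the origin on a cart in front of the work surface, level with it; the furniture and walls round the work are solid. World frame = base frame: x ahead of the robot, y to its left, z up, the work surface at z = 0. Lengths are in m, angles in rad, forces in N, time in s.
With the tool pointing down it reaches from about 0.3 to 0.775 m from the base axis. Payload 14.6 kg.
Tool frame: the origin (TCP) lies on the centre line of the jaws, within the pads' length; the fingertips stand ctrl.tcp_to_tips ahead of it and the grasp point (between the pads) lies 2 mm behind it (ctrl.tcp_to_tips is the distance from the TCP to the fingertips, in m); z points along the fingers, y is the line along which they close (so a half turn about z gives the same grasp; the last joint's range is limited). The gripper opens to 94 mm and grips with 3 to 60 N. Pads are 16 mm wide; open, the fingers measure 119 mm over their backs; the gripper's body (75 mm by 177 mm) begins 78 mm behind the grasp point.
Start: joints at [-1.193, 0.3, 1.521, -0, 1.321, -0.067], TCP at [0.237, -0.496, 0.222] pointing down, gripper open.
Joint ranges: [-3.03, 3.03], [-0.79, 2.21], [0.23, 2.52], [-1.04, 4.18], [0, 3.07], [-2.55, 2.55]. Speed limits (rad/s): [2.22, 2.22, 2.57, 3.14, 3.14, 3.14].

### API

Orientations are given as [roll, pitch, yaw] about the fixed x, y, z axes, in that order (R = Rz(yaw) Ry(pitch) Rx(roll)).
In Python, from station import telemetry, viewer, hand_in, ctrl gives the robot as it stands.
- The arm moves only by the tool step_arm, never from a script. Its argument "plan" is a list of rows, each an object of numbers: "dx", "dy", "dz": the shift along the tool's x, y, z scaled (see below); "rx", "ry", "rz": the turn, a rotation vector about the tool's x, y, z scaled (see below); "claw": the closure, from 0 (fully open) to 1 (shut). In form: [{"dx": .., "dy": .., "dz": .., "rx": .., "ry": .., "rz": .., "claw": ..}, ...]. A call has 1 to 10 rows; each row shifts and turns the commanded pose from where the row before left it, along the tool's axes as they then stand; what a row does not reach is not made up. The controller multiplies each number of a shift by 0.1 m and each number of a turn by 90 degrees. A row lasts 1/10 s, in which the tool goes at most 50 mm and 8.59 degrees, less where a joint would pass 70% of its speed; a pose out of reach is approached as far as the arm can. A call with a number of a shift or a turn outside -1 to 1 is refused whole. A call with a gripper value outside its range is refused whole. The fingers move at their own pace and stop on an object; "grip_force" is the grip in N (left out, the last holds). Time passes only in rows, so rows that do not move let the fingers close. It gives the time, the measured TCP pose, the force, the opening and the grip force at its end, in the units of the state.
- telemetry.get_obs(): the state, without advancing time (a new reading comes with each control period).
- viewer.camera(name): name is "scene" or "side" or "wrist"; returns a dict with "img" (420x560x3 uint8, red, green, blue), "z_map" (420x560 float32, m along the optical axis (not along the pixel's ray), 0 where there is no reading), "fx", "fy", "cx", "cy" (pixels), "R" (3x3) and "t" (3): a world point X has camera coordinates R X + t; the wrist camera has in their place "tool_from_camera" (4x4, takes a point from camera to tool coordinates, whose origin is the TCP and whose axes are the flange's). Camera axes: x right, y down, z forward; pixel columns grow to the right and rows downward; lengths in m; the calibration is good to about 2 mm. A picture is of the moment at which its call begins: read the wrist's pose just before it.
- hand_in(): hands the job in; it is judged then, once.
Trained networks look in a picture, given as the dict that the camera call returned (one of the last four; its "shot" number tells which), for a name from the list of things; names that differ only in an ending like _2 or _b are one class to them, and where a whole thing is asked for, a point or a joint stands for the part that bears it (a point fixed in the world has none). Each returns a list of dicts, best first, with "score" (0 to 1); they miss things now and then, are a little off and sometimes report something else, mostly with a low value. They report only what shows in the picture. A call takes as long as a camera call.
- viewer.recognise(target, picture): "rect" ([left, top, right, bottom] in pixels, round what is visible of it).
The state is a dict: "time_s": time; "qpos": joint angles; "joint_vel": joint speeds; "tau": joint torques, N m; "ee_pos": TCP position; "eef_rot": TCP orientation; "force": force on the tool from outside, world axes, zero at the start; "moment": the same for the moment, N m; "grip_width": finger opening in m; "grip_force": force on a finger pad.
Only numpy, scipy, OpenCV 4.12 (cv2) and the standard library are available. Lean on these libraries where they do the work, as an engineer would, in place of code of your own. Each camera call takes 0.05 s, during which the arm holds its last target. There are 200 camera calls.

### The job

Tip the yellow scoop right over by its black bar so that all three orange bobbins drop into the metal hopper, then swing the scoop back down level until it rests on its stop. Then pull the spring-loaded gate out by its black grip until its white line meets the red marks on the rails, so that the bobbins fall through into the tray below. Finish still holding the gate at the marks, because it springs shut when let go, and leave the tape roll and the wax block where they are.

Things in the scene. Friction and masses are not known exactly. Their poses are not given: they have to be found in the camera images.
- feeder: Bobbin feeder fixed to the table (lengths in mm); origin: centre of its foot, x from scoop to hopper, y left; the gate pulls out along +y. Tray on the foot, inside 100 (x) by 112, floor at z 8, clear walls to 28. Aluminium hopper over it, inside 70 by 66, from the gate at z 61 to the rim at 114. Rails at x = +-34 run along +y to 194, tops at z 65. The scoop hangs on the -x side, out to x = -165.
- scoop (a joint): Hinge of the yellow tipping scoop: 0 = level on its stop, grows as the bar is lifted up and over the hopper, stop at 1.85 rad. Scoop 0.15 kg, 90 x 64 x 51 mm, with a 45 degree spout at the hinge; the bobbins are surely out at 1.8 rad. Light friction; it falls back level if let go.
- scoop_hinge (a point): Point on the scoop's hinge axis, midway along it, 128 mm above the table, at x = -32 in the feeder's frame. The axis lies along the feeder's y.
- scoop_bar (a point): Middle of the scoop's black bar: round, 10 mm thick, along the feeder's y, 60 clear between its side arms. It lies 128 from the hinge axis, level with it on the -x side when the scoop is down, and swings on that arc. 33 clear between the bar and the scoop's front wall. Pinched from above, it turns in the fingers as it swings.
- gate (a joint): Spring-return gate under the hopper: 0 = shut, grows as it is pulled out along the feeder's +y (m), stop at 0.082. At 0.070 its white line meets the red marks. Spring pull 3 N shut, 7.2 N at the marks; it closes by itself when let go.
- gate_grip (a point): Point on the gate's upright black grip, 104 mm above the table, 18 under the grip's top (122). Grip 36 along the feeder's x, 14 thick along its y, its foot at 64. With the gate shut it stands at y = 104 in the feeder's frame, clear air on all sides of it (hopper wall at y = 37).
- gate_line (a point): White index line on the gate's cross bar, at the foot of the grip, 66 mm above the table; moves with the gate.
- red_mark (a point): Midway between the two red marks on the rails, at y = 174 in the feeder's frame, 66 mm above the table; fixed to the feeder.
- lamp_shade (a point): Lower end of the fixed grey lamp shade that hangs on a gooseneck over the left part of the table, 256 mm above it; the shade is about 90 mm across and rises from there. An obstacle on the way from the start to the feeder: pass nearer the robot (x under 0.40 m there).
- bobbin_a: Steel bobbin with orange thread, 22 mm across, 11 mm high; origin under its centre. Starts lying in the scoop.
- bobbin_b: As bobbin_a.
- bobbin_c: As bobbin_a; lies on top of the other two.
- tape_roll: Rolled tape measure with pink ends, 79x62x30 mm, lying on the table; bystander. Origin under its centre.
- wax_block: Yellow beeswax block, 33x51x23 mm, lying on the table; bystander. Origin under its centre.

How it is judged:
By the outcome, as a careful person would: the job done as asked, in the order asked, and still so for the second after the job is handed in, while the arm keeps its last pose, push and grip.
It also fails if it takes over 54 s, if anything falls off the work surface, if the arm or the gripper's body presses on something with over 40 N, if the wrist force passes 120 N, or if a joint passes its speed limit or range.

## Working session

There is one attempt and no reset: what is moved stays moved. The work goes in short steps, Python scripts to look and compute and a tool call to move; the robot and the scene stay as the last step left them, time stands still between calls to the robot, and variables do not carry over. Pictures are saved under pics/ and viewed, at most 10 in all, crops included, and the job is handed in when it is done.

Besides the shell and the picture viewer there is one more tool, called after "Request:" as a command line: name --argument value ..., lists and objects as JSON in quotes. step_arm: Moves the arm, as the interface text tells. Shifts and turns lie within -1 to 1; 1 stands for 0.1 m of shift or 90 degrees of turn. Its arguments: {"type":"object","properties":{"plan":{"type":"array"},"grip_force":{"type":"number"}},"required":["plan"]}

```bash
mkdir -p pics; ls
cat > h.py <<'E'
import numpy as np, cv2
from scipy.spatial.transform import Rotation as Ro
from station import telemetry, viewer, hand_in, ctrl
def world(c,u,v,d=None,obs=None):
    d=c["z_map"][int(v),int(u)] if d is None else d
    p=np.array([(u-c["cx"])/c["fx"]*d,(v-c["cy"])/c["fy"]*d,d])
    if "R" in c: return c["R"].T@(p-c["t"])
    q=(c["tool_from_camera"]@np.r_[p,1])[:3]
    return np.array(obs["ee_pos"])+Ro.from_euler("xyz",obs["eef_rot"]).as_matrix()@q
def proj(c,X):
    p=c["R"]@np.array(X)+c["t"]; return p[0]/p[2]*c["fx"]+c["cx"],p[1]/p[2]*c["fy"]+c["cy"]
E
python3 - <<'E'
from h import *
o=telemetry.get_obs(); print({k:np.round(v,3).tolist() for k,v in o.items()}, ctrl.tcp_to_tips)
ims=[]
for n in("scene","side"):
    c=viewer.camera(n); cv2.imwrite(f"pics/{n}0.png",c["img"][...,::-1])
    for t in("feeder","scoop","scoop_bar","gate_grip","red_mark","gate_line","lamp_shade","tape_roll","wax_block","bobbin_a"):
        for r in viewer.recognise(t,c)[:2]:
            b=r["rect"]; u,v=(b[0]+b[2])/2,(b[1]+b[3])/2
            print(n,t,round(r["score"],2),np.round(b).tolist(),np.round(world(c,u,v),3))
E
```

```text
pics
{'time_s': 0.0, 'qpos': [-1.193, 0.3, 1.522, -0.0, 1.321, -0.067], 'joint_vel': [0.0, 0.002, -0.001, -0.001, 0.001, 0.0], 'tau': [0.003, -53.179, -35.273, 0.071, 0.024, -0.0], 'ee_pos': [0.237, -0.496, 0.222], 'eef_rot': [-3.14, -0.0, 0.445], 'force': [-0.015, -0.23, -0.49], 'moment': [-0.051, 0.022, 0.005], 'grip_force': 0.0, 'grip_width': 0.094} 0.017
scene feeder 0.88 [350.0, 203.0, 379.0, 229.0] [ 0.422 -0.357  0.102]
scene scoop 0.93 [350.0, 202.0, 382.0, 227.0] [ 0.418 -0.357  0.111]
scene scoop_bar 0.69 [356.0, 234.0, 366.0, 253.0] [ 0.405 -0.345  0.019]
scene scoop_bar 0.66 [357.0, 203.0, 380.0, 224.0] [ 0.516 -0.462  0.   ]
scene gate_line 0.6 [350.0, 200.0, 378.0, 226.0] [ 0.421 -0.353  0.114]Traceback (most recent call last):
  File "<stdin>", line 7, in <module>
ValueError: it knows: bobbin, feeder, gate, gate_grip, gate_line, red_mark, scoop, scoop_bar, scoop_hinge, tape_roll, wax_block
```

Run:
```python
from h import *
for n in("scene","side"):
    c=viewer.camera(n); cv2.imwrite(f"pics/{n}0.png",c["img"][...,::-1])
    for t in("feeder","scoop","scoop_bar","scoop_hinge","gate","gate_grip","red_mark","gate_line","tape_roll","wax_block","bobbin"):
        for r in viewer.recognise(t,c)[:2]:
            b=r["rect"]; u,v=(b[0]+b[2])/2,(b[1]+b[3])/2
            print(n,t,round(r["score"],2),np.round(b).tolist(),np.round(world(c,u,v),3))
```

```text
scene feeder 0.85 [349.0, 202.0, 377.0, 229.0] [ 0.419 -0.347  0.11 ]
scene scoop 0.25 [355.0, 236.0, 368.0, 252.0] [ 0.401 -0.343  0.021]
scene scoop_bar 0.58 [357.0, 198.0, 382.0, 227.0] [ 0.516 -0.466  0.002]
scene scoop_hinge 0.65 [352.0, 201.0, 378.0, 227.0] [ 0.419 -0.355  0.111]
scene red_mark 0.95 [352.0, 200.0, 376.0, 226.0] [ 0.42  -0.352  0.115]
scene wax_block 0.69 [355.0, 236.0, 367.0, 254.0] [ 0.396 -0.336  0.024]
side feeder 0.58 [218.0, 271.0, 349.0, 405.0] [ 0.485 -0.374  0.11 ]
side scoop 0.58 [216.0, 294.0, 309.0, 350.0] [ 0.451 -0.335  0.105]
side scoop 0.36 [220.0, 351.0, 253.0, 380.0] [ 0.406 -0.355  0.022]
side scoop_bar 0.68 [217.0, 293.0, 306.0, 349.0] [ 0.45  -0.33   0.103]
side scoop_bar 0.23 [303.0, 278.0, 336.0, 368.0] [ 0.549 -0.318  0.086]
side scoop_hinge 0.6 [217.0, 270.0, 348.0, 402.0] [ 0.484 -0.372  0.112]
side scoop_hinge 0.31 [300.0, 279.0, 336.0, 371.0] [ 0.547 -0.316  0.079]
side gate 0.82 [300.0, 277.0, 339.0, 370.0] [ 0.549 -0.318  0.084]
side gate_grip 0.69 [302.0, 275.0, 334.0, 370.0] [ 0.547 -0.315  0.084]
side red_mark 0.83 [216.0, 268.0, 349.0, 404.0] [ 0.484 -0.372  0.113]
side red_mark 0.73 [302.0, 278.0, 337.0, 369.0] [ 0.549 -0.318  0.085]
side gate_line 0.74 [304.0, 278.0, 333.0, 369.0] [ 0.548 -0.314  0.08 ]
side tape_roll 0.63 [223.0, 306.0, 245.0, 334.0] [ 0.394 -0.246  0.019]
side tape_roll 0.22 [215.0, 271.0, 351.0, 406.0] [ 0.485 -0.374  0.11 ]
side wax_block 0.75 [221.0, 350.0, 254.0, 380.0] [ 0.409 -0.356  0.023]
side bobbin 0.64 [225.0, 306.0, 248.0, 335.0] [ 0.398 -0.228 -0.001]
side bobbin 0.49 [257.0, 321.0, 267.0, 326.0] [ 0.451 -0.333  0.101]
```

View pics/scene0.png

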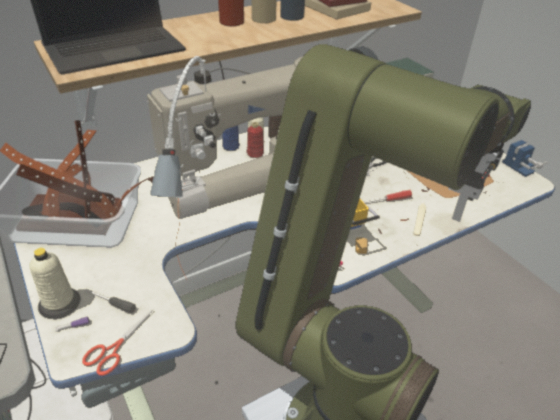

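View pics/side0.png

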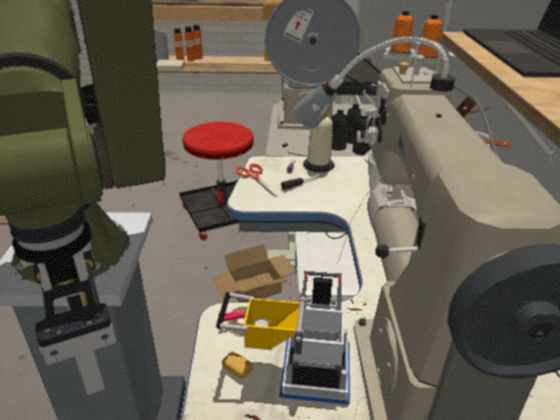

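Run:
```python
from h import *
c=viewer.camera("side"); 
cv2.imwrite("pics/s1.png",cv2.resize(c["img"][260:410,200:360,::-1],None,fx=4.9,fy=4,interpolation=cv2.INTER_CUBIC)[:600,:784])
np.savez("side.npz",**{k:c[k] for k in("img","z_map","R","t","fx","fy","cx","cy")})
print(c["R"],-c["R"].T@c["t"])
```

```text
[[ 0.99958252 -0.02155379  0.01924129]
 [ 0.00420216 -0.55042211 -0.83487594]
 [ 0.02858557  0.83460825 -0.55010175]] [ 0.46549937 -0.90931026  0.70320016]
```

View pics/s1.png

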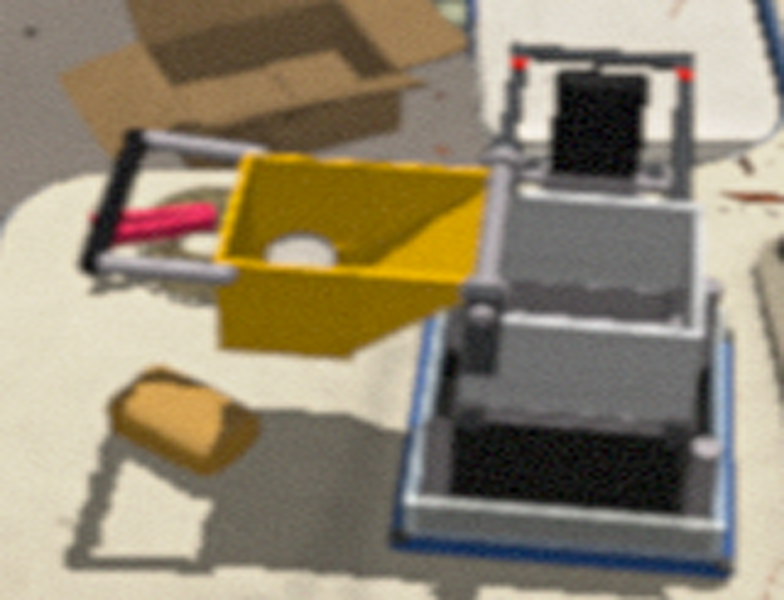

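```bash
cat >> h.py <<'E'
class D(dict): pass
def rayz(c,u,v,z):
    R,t=c["R"],c["t"]; o=-R.T@t; d=R.T@np.array([(u-c["cx"])/c["fx"],(v-c["cy"])/c["fy"],1]); return o+d*(z-o[2])/d[2]
E
python3 - <<'E'
from h import *
c=dict(np.load("side.npz")); f=lambda X,Y:(200+X/4.9,260+Y/4)
pts={"bar_far":(135,140,.128,-160,32),"bar_near":(93,265,.128,-160,-32),"red_l":(519,64,.066,-34,174),"red_r":(686,74,.066,34,174),"gripT":(600,80,.122,0,104),"rim_in_fl":(512,200,.114,-35,33),"rim_in_fr":(693,206,.114,35,33),"rim_in_nr":(693,325,.114,35,-33),"hinge_near":(483,312,.128,-32,-40)}
A=[];B=[]
for k,(X,Y,z,fx,fy) in pts.items():
    p=rayz(c,*f(X,Y),z); u,v=map(int,f(X,Y)); print(k,np.round(p,4),"depth",np.round(world(c,*f(X,Y)),3))
    if k!="hinge_near": A.append([fx/1e3,fy/1e3]);B.append(p[:2])
A=np.array(A);B=np.array(B)
a0,b0=A.mean(0),B.mean(0);H=(A-a0).T@(B-b0);yaw=np.arctan2(H[0,1]-H[1,0],H[0,0]+H[1,1])
R=np.array([[np.cos(yaw),-np.sin(yaw)],[np.sin(yaw),np.cos(yaw)]]);o=b0-R@a0
print("yaw",yaw,"o",o,"res mm",np.round((B-(A@R.T+o))*1e3,1).tolist())
for n,p in dict(bar=(-.16,0),hinge=(-.032,0),grip=(0,.104),gripout=(0,.174)).items(): print(n,R@p+o)
E
```

```text
bar_far [ 0.391  -0.2937  0.128 ] depth [ 0.392 -0.299  0.133]
bar_near [ 0.383  -0.3652  0.128 ] depth [ 0.383 -0.368  0.131]
red_l [ 0.5347 -0.1727  0.066 ] depth [ 0.535 -0.173  0.066]
red_r [ 0.6021 -0.1802  0.066 ] depth [ 0.602 -0.182  0.068]
gripT [ 0.5578 -0.2484  0.122 ] depth [ 0.558 -0.25   0.124]
rim_in_fl [ 0.5221 -0.3155  0.114 ] depth [ 0.522 -0.313  0.111]
rim_in_fr [ 0.5845 -0.3192  0.114 ] depth [ 0.585 -0.319  0.113]
rim_in_nr [ 0.5767 -0.3843  0.114 ] depth [ 0.577 -0.384  0.114]
hinge_near [ 0.5082 -0.39    0.128 ] depth [ 0.508 -0.392  0.13 ]
yaw -0.1216313143319481 o [ 0.54699053 -0.349394  ] res mm [[-1.0, 4.5], [-1.3, -3.4], [0.3, -0.2], [0.2, 0.6], [-1.8, -2.2], [5.8, -3.1], [-1.3, 1.7], [-1.0, 2.1]]
bar [ 0.38817261 -0.32998093]
hinge [ 0.51522695 -0.34551138]
grip [ 0.55960902 -0.24616234]
gripout [ 0.56810223 -0.1766795 ]
```

Request:
step_arm --plan '[{"dx": 0.26, "dy": -0.1, "dz": -0.03}, {"dx": 0.26, "dy": -0.1, "dz": -0.03}, {"dx": 0.26, "dy": -0.11, "dz": -0.03}, {"dx": 0.26, "dy": -0.11, "dz": -0.03}, {"dx": 0.26, "dy": -0.11, "dz": -0.02}, {"dx": 0.26, "dy": -0.11, "dz": -0.02}, {"dx": 0.26, "dy": -0.11, "dz": -0.02}, {"dx": 0.26, "dy": -0.1, "dz": -0.02}]'

```text
$.plan[0]: bad value
```

Request:
step_arm --plan '[{"rz": -0.08, "claw": 0.5}, {"rz": -0.08, "claw": 0.5}, {"rz": -0.08, "claw": 0.5}, {"rz": -0.08, "claw": 0.5}, {"rz": -0.08, "claw": 0.5}, {"rz": -0.08, "claw": 0.5}, {"rz": -0.08, "claw": 0.5}, {"rz": -0.08, "claw": 0.5}, {"claw": 0.5}, {"claw": 0.5}]'

```text
$.plan[0]: bad value
```

Run:
```python
from h import *
o=telemetry.get_obs(); c=viewer.camera("wrist"); print(np.round(o["ee_pos"],4),np.round(o["eef_rot"],4),o["grip_width"])
cv2.imwrite("pics/w1.png",c["img"][...,::-1])
for r in viewer.recognise("scoop_bar",c)[:3]:
    b=r["rect"];u,v=(b[0]+b[2])/2,(b[1]+b[3])/2;print(r["score"],np.round(b),world(c,u,v,obs=o))
np.savez("w1.npz",z_map=c["z_map"],T=c["tool_from_camera"],f=[c["fx"],c["fy"],c["cx"],c["cy"]],img=c["img"])
print(c["tool_from_camera"])
```

```text
[ 0.2367 -0.4965  0.2224] [ 3.1416 -0.      0.4448] 0.09415580155628528
[[-2.86570226e-04 -9.72116575e-01 -2.34497939e-01  6.75362574e-02]
 [ 9.99999858e-01 -1.73226441e-04 -5.03944264e-04 -1.98801940e-04]
 [ 4.49271328e-04 -2.34498050e-01  9.72116486e-01 -1.62275223e-01]
 [ 0.00000000e+00  0.00000000e+00  0.00000000e+00  1.00000000e+00]]
```

View pics/w1.png

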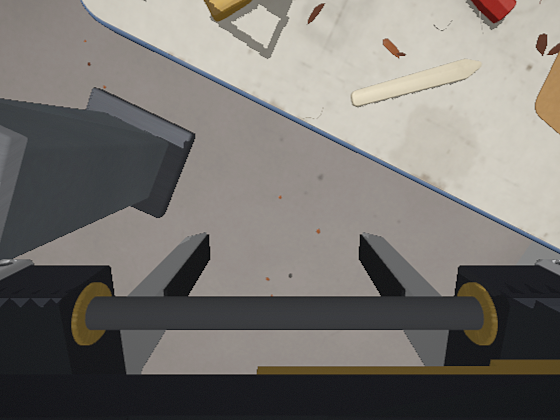

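The wrist picture is from the start pose (table edge and wax block at the top). The rows were refused, so I'll fill in every key.

Request:
step_arm --plan '[{"dx": 0.26, "dy": -0.1, "dz": -0.03, "rx": 0, "ry": 0, "rz": 0, "claw": 0}, {"dx": 0.26, "dy": -0.1, "dz": -0.03, "rx": 0, "ry": 0, "rz": 0, "claw": 0}, {"dx": 0.26, "dy": -0.11, "dz": -0.03, "rx": 0, "ry": 0, "rz": 0, "claw": 0}, {"dx": 0.26, "dy": -0.11, "dz": -0.03, "rx": 0, "ry": 0, "rz": 0, "claw": 0}, {"dx": 0.26, "dy": -0.11, "dz": -0.02, "rx": 0, "ry": 0, "rz": 0, "claw": 0}, {"dx": 0.26, "dy": -0.11, "dz": -0.02, "rx": 0, "ry": 0, "rz": 0, "claw": 0}, {"dx": 0.26, "dy": -0.11, "dz": -0.02, "rx": 0, "ry": 0, "rz": 0, "claw": 0}, {"dx": 0.26, "dy": -0.1, "dz": -0.02, "rx": 0, "ry": 0, "rz": 0, "claw": 0}]'

```text
time_s: 2.5
ee_pos: [0.3885, -0.3293, 0.2426]
eef_rot: [3.141, -0.0, 0.445]
force: [-0.6, -0.6, -0.2]
grip_width: 0.0941
grip_force: 0.0
```

Request:
step_arm --plan '[{"dx": 0, "dy": 0, "dz": 0, "rx": 0, "ry": 0, "rz": -0.08, "claw": 0.5}, {"dx": 0, "dy": 0, "dz": 0, "rx": 0, "ry": 0, "rz": -0.08, "claw": 0.5}, {"dx": 0, "dy": 0, "dz": 0, "rx": 0, "ry": 0, "rz": -0.08, "claw": 0.5}, {"dx": 0, "dy": 0, "dz": 0, "rx": 0, "ry": 0, "rz": -0.08, "claw": 0.5}, {"dx": 0, "dy": 0, "dz": 0, "rx": 0, "ry": 0, "rz": -0.08, "claw": 0.5}, {"dx": 0, "dy": 0, "dz": 0, "rx": 0, "ry": 0, "rz": -0.08, "claw": 0.5}, {"dx": 0, "dy": 0, "dz": 0, "rx": 0, "ry": 0, "rz": -0.08, "claw": 0.5}, {"dx": 0, "dy": 0, "dz": 0, "rx": 0, "ry": 0, "rz": -0.08, "claw": 0.5}, {"dx": 0, "dy": 0, "dz": 0, "rx": 0, "ry": 0, "rz": 0, "claw": 0.5}, {"dx": 0, "dy": 0, "dz": 0, "rx": 0, "ry": 0, "rz": 0, "claw": 0.5}]'

```text
time_s: 3.5
ee_pos: [0.3878, -0.3302, 0.2425]
eef_rot: [3.142, 0.0, 1.446]
force: [0.5, 0.3, 0.3]
grip_width: 0.047
grip_force: 0.0
```

Run:
```python
from h import *
o=telemetry.get_obs(); c=viewer.camera("wrist"); print(np.round(o["ee_pos"],4),np.round(o["eef_rot"],4),o["grip_width"])
cv2.imwrite("pics/w2.png",c["img"][...,::-1])
for r in viewer.recognise("scoop_bar",c)[:3]:
    b=r["rect"];u,v=(b[0]+b[2])/2,(b[1]+b[3])/2;print(r["score"],np.round(b),world(c,u,v,obs=o))
np.savez("w2.npz",z_map=c["z_map"],tool_from_camera=c["tool_from_camera"],fx=c["fx"],fy=c["fy"],cx=c["cx"],cy=c["cy"],p=o["ee_pos"],r=o["eef_rot"])
```

```text
[ 0.3878 -0.3302  0.2425] [3.1415 0.     1.4464] 0.046965542009087875
0.87 [280. 164. 430. 252.] [ 0.46436296 -0.34923736  0.08106045]
```

View pics/w2.png

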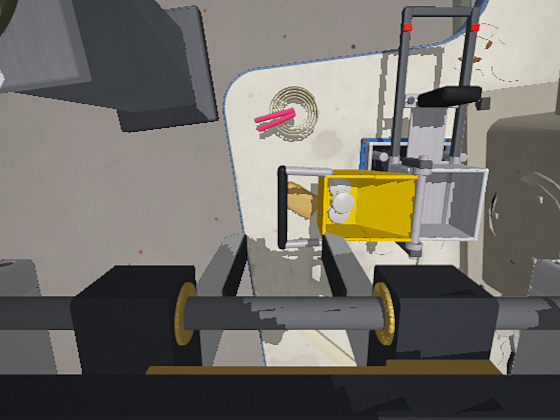

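Run:
```python
from h import *
c=dict(np.load("w2.npz")); o=dict(ee_pos=c["p"],eef_rot=c["r"])
def P(u,v,z):
    a=world(c,u,v,.1,o);b=world(c,u,v,.3,o);return a+(b-a)*(z-a[2])/(b[2]-a[2])
for n,u,v,z in[("bar far",283,170,.128),("bar near",283,245,.128),("bar mid",283,207,.128),("hinge far",422,160,.128),("hinge near",415,252,.128),("redl",407,28,.066),("redr",475,28,.066),("gripTop",450,96,.122)]:
    print(n,np.round(P(u,v,z),4),np.round(world(c,u,v,obs=o),3))
```

```text
bar far [ 0.3913 -0.2928  0.128 ] [ 0.391 -0.292  0.132]
bar near [ 0.3822 -0.365   0.128 ] [ 0.382 -0.364  0.132]
bar mid [ 0.387  -0.3273  0.128 ] [ 0.387 -0.326  0.133]
hinge far [ 0.518  -0.2995  0.128 ] [ 0.515 -0.299  0.134]
hinge near [ 0.5096 -0.3883  0.128 ] [ 0.506 -0.384  0.137]
redl [ 0.5326 -0.1729  0.066 ] [ 0.532 -0.173  0.068]
redr [ 0.6008 -0.1815  0.066 ] [ 0.6   -0.182  0.068]
gripTop [ 0.5462 -0.2469  0.122 ] [ 0.547 -0.247  0.121]
```

Request:
step_arm --plan '[{"dx": 0, "dy": 0, "dz": 0.2, "rx": 0, "ry": 0, "rz": 0, "claw": 0.68}, {"dx": 0, "dy": 0, "dz": 0.2, "rx": 0, "ry": 0, "rz": 0, "claw": 0.68}, {"dx": 0, "dy": -0.01, "dz": 0.2, "rx": 0, "ry": 0, "rz": 0, "claw": 0.68}, {"dx": 0, "dy": 0, "dz": 0.2, "rx": 0, "ry": 0, "rz": 0, "claw": 0.68}, {"dx": 0, "dy": 0, "dz": 0.2, "rx": 0, "ry": 0, "rz": 0, "claw": 0.68}, {"dx": 0, "dy": 0, "dz": 0.165, "rx": 0, "ry": 0, "rz": 0, "claw": 0.68}, {"dx": 0, "dy": 0, "dz": 0, "rx": 0, "ry": 0, "rz": 0, "claw": 0.68}, {"dx": 0, "dy": 0, "dz": 0, "rx": 0, "ry": 0, "rz": 0, "claw": 0.68}]'

```text
time_s: 4.4
ee_pos: [0.387, -0.3303, 0.1264]
eef_rot: [3.142, 0.0, 1.449]
force: [-0.0, -0.4, 0.3]
grip_width: 0.0299
grip_force: 0.0
```

Request:
step_arm --plan '[{"dx": 0, "dy": 0, "dz": 0, "rx": 0, "ry": 0, "rz": 0, "claw": 1}, {"dx": 0, "dy": 0, "dz": 0, "rx": 0, "ry": 0, "rz": 0, "claw": 1}, {"dx": 0, "dy": 0, "dz": 0, "rx": 0, "ry": 0, "rz": 0, "claw": 1}, {"dx": 0, "dy": 0, "dz": 0, "rx": 0, "ry": 0, "rz": 0, "claw": 1}, {"dx": 0, "dy": 0, "dz": 0, "rx": 0, "ry": 0, "rz": 0, "claw": 1}]' --grip_force 10

```text
time_s: 4.9
ee_pos: [0.386, -0.3302, 0.1264]
eef_rot: [-3.14, 0.0, 1.45]
force: [-8.7, 0.8, 6.0]
grip_width: 0.0097
grip_force: 10.0
```

Run:
```python
import numpy as np
th=np.append(np.arange(0,1.8,.1),[1.8,1.84]);x=-.128*np.cos(th);z=.128*np.sin(th)
for a,dx,dz in zip(th[1:],np.diff(x),np.diff(z)):print(round(a,2),"dy",round(dx*10,3),"dz",round(-dz*10,3))
```

```text
0.1 dy 0.006 dz -0.128
0.2 dy 0.019 dz -0.127
0.3 dy 0.032 dz -0.124
0.4 dy 0.044 dz -0.12
0.5 dy 0.056 dz -0.115
0.6 dy 0.067 dz -0.109
0.7 dy 0.077 dz -0.102
0.8 dy 0.087 dz -0.094
0.9 dy 0.096 dz -0.084
1.0 dy 0.104 dz -0.074
1.1 dy 0.111 dz -0.064
1.2 dy 0.117 dz -0.052
1.3 dy 0.121 dz -0.04
1.4 dy 0.125 dz -0.028
1.5 dy 0.127 dz -0.015
1.6 dy 0.128 dz -0.003
1.7 dy 0.128 dz 0.01
1.8 dy 0.126 dz 0.023
1.84 dy 0.05 dz 0.013
```

Request:
step_arm --plan '[{"dx": 0, "dy": -0.01, "dz": -0.128, "rx": 0, "ry": 0, "rz": 0, "claw": 1}, {"dx": 0, "dy": 0.019, "dz": -0.127, "rx": 0, "ry": 0, "rz": 0, "claw": 1}, {"dx": 0, "dy": 0.032, "dz": -0.124, "rx": 0, "ry": 0, "rz": 0, "claw": 1}, {"dx": 0, "dy": 0.044, "dz": -0.12, "rx": 0, "ry": 0, "rz": 0, "claw": 1}, {"dx": 0, "dy": 0.056, "dz": -0.115, "rx": 0, "ry": 0, "rz": 0, "claw": 1}, {"dx": 0, "dy": 0.067, "dz": -0.109, "rx": 0, "ry": 0, "rz": 0, "claw": 1}]'

```text
time_s: 5.5
ee_pos: [0.4095, -0.333, 0.199]
eef_rot: [3.137, 0.001, 1.45]
force: [18.8, -8.1, -16.4]
grip_width: 0.0106
grip_force: 9.9
```

Request:
step_arm --plan '[{"dx": 0, "dy": 0.016, "dz": 0.011, "rx": 0, "ry": 0, "rz": 0, "claw": 1}, {"dx": 0, "dy": 0, "dz": 0, "rx": 0, "ry": 0, "rz": 0, "claw": 1}]'

```text
time_s: 5.7
ee_pos: [0.409, -0.3329, 0.1976]
eef_rot: [-3.141, 0.001, 1.45]
force: [-1.4, -0.6, 0.0]
grip_width: 0.0094
grip_force: 10.0
```

Run:
```python
from h import *
o=telemetry.get_obs();print({k:np.round(o[k],4).tolist() for k in("ee_pos","force","moment","grip_width")})
p=np.array(o["ee_pos"]);h=np.array([.515,-.3455]);d=np.array([np.cos(-.1216),np.sin(-.1216)])
x=(p[:2]-h)@d;z=p[2]+.002-.128;print("x,z",x,z,"r",np.hypot(x,z),"th",np.arctan2(z,-x))
```

```text
{'ee_pos': [0.409, -0.3329, 0.1976], 'force': [-1.4179, -0.5647, 0.0141], 'moment': [-0.1562, 0.2676, -0.0024], 'grip_width': 0.0094}
x,z -0.1067374097626027 0.07162715100084027 r 0.12854307995114683 th 0.5910376213176952
```

Request:
step_arm --plan '[{"dx": 0, "dy": 0.077, "dz": -0.102, "rx": 0, "ry": 0, "rz": 0, "claw": 1}, {"dx": 0, "dy": 0.087, "dz": -0.094, "rx": 0, "ry": 0, "rz": 0, "claw": 1}, {"dx": 0, "dy": 0.096, "dz": -0.084, "rx": 0, "ry": 0, "rz": 0, "claw": 1}, {"dx": 0, "dy": 0.104, "dz": -0.074, "rx": 0, "ry": 0, "rz": 0, "claw": 1}, {"dx": 0, "dy": 0.111, "dz": -0.064, "rx": 0, "ry": 0, "rz": 0, "claw": 1}, {"dx": 0, "dy": 0, "dz": 0, "rx": 0, "ry": 0, "rz": 0, "claw": 1}]'

```text
time_s: 6.3
ee_pos: [0.4566, -0.3389, 0.2401]
eef_rot: [3.141, 0.001, 1.45]
force: [-6.6, -0.3, 10.2]
grip_width: 0.0096
grip_force: 10.0
```

```bash
cat >> h.py <<'E'
def arc(o):
    p=np.array(o["ee_pos"]);h=np.array([.515,-.3455]);d=np.array([np.cos(-.1216),np.sin(-.1216)])
    x=(p[:2]-h)@d;z=p[2]+.002-.128;print("x,z",x,z,"r",np.hypot(x,z),"th",np.arctan2(z,-x))
    th=np.arctan2(z,-x);f=np.array(o["force"]);fx=f[:2]@d;print("force out",-fx*np.cos(th)+f[2]*np.sin(th),"tang",fx*np.sin(th)+f[2]*np.cos(th), "w",o["grip_width"])
E
python3 -c "
from h import *
arc(telemetry.get_obs())"
```

```text
x,z -0.05872923479361032 0.1140987080880842 r 0.12832629585090058 th 1.0954397742505213
force out 12.068687058190612 tang -1.1293503576099946 w 0.009640398046041204
```

Request:
step_arm --plan '[{"dx": 0, "dy": 0.112, "dz": -0.062, "rx": 0, "ry": 0, "rz": 0, "claw": 1}, {"dx": 0, "dy": 0.121, "dz": -0.045, "rx": 0, "ry": 0, "rz": 0, "claw": 1}, {"dx": 0, "dy": 0.125, "dz": -0.028, "rx": 0, "ry": 0, "rz": 0, "claw": 1}, {"dx": 0, "dy": 0.127, "dz": -0.015, "rx": 0, "ry": 0, "rz": 0, "claw": 1}, {"dx": 0, "dy": 0.128, "dz": -0.003, "rx": 0, "ry": 0, "rz": 0, "claw": 1}, {"dx": 0, "dy": 0, "dz": 0, "rx": 0, "ry": 0, "rz": 0, "claw": 1}]'

```text
time_s: 6.9
ee_pos: [0.5175, -0.3462, 0.2542]
eef_rot: [3.141, 0.001, 1.45]
force: [0.1, -2.1, 4.3]
grip_width: 0.0095
grip_force: 10.0
```

```bash
python3 -c "
from h import *
arc(telemetry.get_obs())"
```

```text
x,z 0.0025898562486570973 0.12821814988827718 r 0.1282443032503254 th 1.590992407638608
force out 4.34441383977285 tang 0.2853123478197227 w 0.00947822812635248
```

Request:
step_arm --plan '[{"dx": 0, "dy": 0.128, "dz": 0.008, "rx": 0, "ry": 0, "rz": 0, "claw": 1}, {"dx": 0, "dy": 0.126, "dz": 0.022, "rx": 0, "ry": 0, "rz": 0, "claw": 1}, {"dx": 0, "dy": 0.055, "dz": 0.014, "rx": 0, "ry": 0, "rz": 0, "claw": 1}, {"dx": 0, "dy": 0, "dz": 0, "rx": 0, "ry": 0, "rz": 0, "claw": 1}, {"dx": 0, "dy": 0, "dz": 0, "rx": 0, "ry": 0, "rz": 0, "claw": 1}, {"dx": 0, "dy": 0, "dz": 0, "rx": 0, "ry": 0, "rz": 0, "claw": 1}, {"dx": 0, "dy": 0, "dz": 0, "rx": 0, "ry": 0, "rz": 0, "claw": 1}, {"dx": 0, "dy": 0, "dz": 0, "rx": 0, "ry": 0, "rz": 0, "claw": 1}]'

```text
time_s: 7.7
ee_pos: [0.5474, -0.3498, 0.2496]
eef_rot: [-3.141, 0.0, 1.45]
force: [-1.0, -4.3, -1.4]
grip_width: 0.0097
grip_force: 10.0
```

Run:
```python
from h import *
o=telemetry.get_obs();arc(o)
c=viewer.camera("side")
cv2.imwrite("pics/s2.png",cv2.resize(c["img"][230:410,190:370,::-1],None,fx=3.3,fy=3.3,interpolation=cv2.INTER_CUBIC))
```

```text
x,z 0.032680354740201055 0.12364934813628148 r 0.12789514017535114 th 1.8291866061612752
force out -1.4434905119847932 tang -0.10189996313934763 w 0.009743612392740348
```

View pics/s2.png

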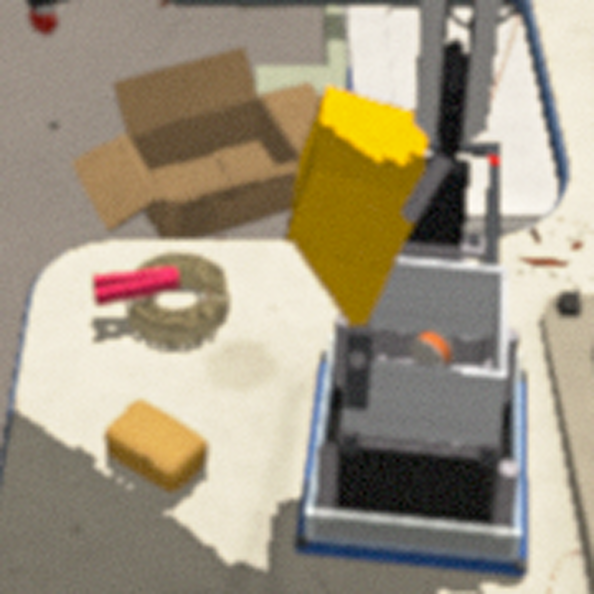

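The scoop stands tipped over and an orange bobbin shows in the hopper at (432,345). I'll nudge it to the stop, then swing back.

Request:
step_arm --plan '[{"dx": 0, "dy": 0.025, "dz": 0.007, "rx": 0, "ry": 0, "rz": 0, "claw": 1}, {"dx": 0, "dy": 0, "dz": 0, "rx": 0, "ry": 0, "rz": 0, "claw": 1}, {"dx": 0, "dy": 0, "dz": 0, "rx": 0, "ry": 0, "rz": 0, "claw": 1}, {"dx": 0, "dy": 0, "dz": 0, "rx": 0, "ry": 0, "rz": 0, "claw": 1}, {"dx": 0, "dy": -0.08, "dz": -0.021, "rx": 0, "ry": 0, "rz": 0, "claw": 1}, {"dx": 0, "dy": -0.126, "dz": -0.023, "rx": 0, "ry": 0, "rz": 0, "claw": 1}, {"dx": 0, "dy": -0.128, "dz": -0.009, "rx": 0, "ry": 0, "rz": 0, "claw": 1}, {"dx": 0, "dy": -0.128, "dz": 0.004, "rx": 0, "ry": 0, "rz": 0, "claw": 1}, {"dx": 0, "dy": 0, "dz": 0, "rx": 0, "ry": 0, "rz": 0, "claw": 1}]'

```text
time_s: 8.65
ee_pos: [0.5039, -0.3438, 0.2546]
eef_rot: [3.141, -0.001, 1.45]
force: [0.3, 1.1, 1.2]
grip_width: 0.0095
grip_force: 10.0
```

```bash
python3 -c "
from h import *
arc(telemetry.get_obs())"
```

```text
x,z -0.011275883863173576 0.1285970585543877 r 0.12909046837677984 th 1.4833361739267135
force out 1.227706161616042 tang 0.25540780462434676 w 0.009453182084046472
```

Request:
step_arm --plan '[{"dx": 0, "dy": -0.127, "dz": 0.018, "rx": 0, "ry": 0, "rz": 0, "claw": 1}, {"dx": 0, "dy": -0.124, "dz": 0.03, "rx": 0, "ry": 0, "rz": 0, "claw": 1}, {"dx": 0, "dy": -0.121, "dz": 0.043, "rx": 0, "ry": 0, "rz": 0, "claw": 1}, {"dx": 0, "dy": -0.116, "dz": 0.055, "rx": 0, "ry": 0, "rz": 0, "claw": 1}, {"dx": 0, "dy": -0.11, "dz": 0.066, "rx": 0, "ry": 0, "rz": 0, "claw": 1}, {"dx": 0, "dy": 0, "dz": 0, "rx": 0, "ry": 0, "rz": 0, "claw": 1}]'

```text
time_s: 9.25
ee_pos: [0.4446, -0.3365, 0.2325]
eef_rot: [-3.141, -0.001, 1.45]
force: [-0.2, 3.8, 1.0]
grip_width: 0.0095
grip_force: 10.0
```

```bash
python3 -c "
from h import *
arc(telemetry.get_obs())"
```

```text
x,z -0.07099236080543603 0.10652383717819527 r 0.12801266804459577 th 0.9829466665605435
force out 1.1757265018911953 tang 0.036474528579110044 w 0.00954858960244152
```

Request:
step_arm --plan '[{"dx": 0, "dy": -0.103, "dz": 0.077, "rx": 0, "ry": 0, "rz": 0, "claw": 1}, {"dx": 0, "dy": -0.095, "dz": 0.087, "rx": 0, "ry": 0, "rz": 0, "claw": 1}, {"dx": 0, "dy": -0.085, "dz": 0.095, "rx": 0, "ry": 0, "rz": 0, "claw": 1}, {"dx": 0, "dy": -0.075, "dz": 0.103, "rx": 0, "ry": 0, "rz": 0, "claw": 1}, {"dx": 0, "dy": -0.065, "dz": 0.11, "rx": 0, "ry": 0, "rz": 0, "claw": 1}, {"dx": 0, "dy": 0, "dz": 0, "rx": 0, "ry": 0, "rz": 0, "claw": 1}]'

```text
time_s: 9.85
ee_pos: [0.4021, -0.3311, 0.1844]
eef_rot: [-3.138, -0.003, 1.45]
force: [-8.7, 7.6, 4.6]
grip_width: 0.0097
grip_force: 10.0
```

```bash
python3 -c "
from h import *
arc(telemetry.get_obs())"
```

```text
x,z -0.11380041580607247 0.05839573620695657 r 0.12790854797388423 th 0.47410559311742045
force out 10.610827699249192 tang -0.2474448158427771 w 0.009689133161045301
```

Request:
step_arm --plan '[{"dx": 0, "dy": -0.062, "dz": 0.111, "rx": 0, "ry": 0, "rz": 0, "claw": 1}, {"dx": 0, "dy": -0.042, "dz": 0.121, "rx": 0, "ry": 0, "rz": 0, "claw": 1}, {"dx": 0, "dy": -0.029, "dz": 0.125, "rx": 0, "ry": 0, "rz": 0, "claw": 1}, {"dx": 0, "dy": -0.017, "dz": 0.127, "rx": 0, "ry": 0, "rz": 0, "claw": 1}, {"dx": 0, "dy": -0.004, "dz": 0.085, "rx": 0, "ry": 0, "rz": 0, "claw": 1}, {"dx": 0, "dy": 0, "dz": 0, "rx": 0, "ry": 0, "rz": 0, "claw": 1}]'

```text
time_s: 10.45
ee_pos: [0.3864, -0.3292, 0.1269]
eef_rot: [-3.136, -0.003, 1.45]
force: [-14.2, 4.1, 0.3]
grip_width: 0.0099
grip_force: 10.0
```

```bash
python3 -c "
from h import *
arc(telemetry.get_obs())"
```

```text
x,z -0.12962888125741262 0.0008632889087382134 r 0.12963175584627532 th 0.006659597290133073
force out 14.542835107371134 tang 0.2261310636925733 w 0.00992339828188108
```

Request:
step_arm --plan '[{"dx": 0, "dy": -0.012, "dz": 0.003, "rx": 0, "ry": 0, "rz": 0, "claw": 1}, {"dx": 0, "dy": 0, "dz": 0, "rx": 0, "ry": 0, "rz": 0, "claw": 0.68}, {"dx": 0, "dy": 0, "dz": 0, "rx": 0, "ry": 0, "rz": 0, "claw": 0.68}, {"dx": 0, "dy": 0, "dz": 0, "rx": 0, "ry": 0, "rz": 0, "claw": 0.68}, {"dx": 0, "dy": 0, "dz": -0.1, "rx": 0, "ry": 0, "rz": 0, "claw": 0.68}, {"dx": 0, "dy": 0, "dz": -0.2, "rx": 0, "ry": 0, "rz": 0, "claw": 0.68}, {"dx": 0, "dy": 0, "dz": -0.3, "rx": 0, "ry": 0, "rz": 0, "claw": 0.68}, {"dx": 0, "dy": 0, "dz": -0.3, "rx": 0, "ry": 0, "rz": 0, "claw": 0.68}, {"dx": 0, "dy": 0, "dz": -0.2, "rx": 0, "ry": 0, "rz": 0, "claw": 0.68}, {"dx": 0, "dy": 0, "dz": 0, "rx": 0, "ry": 0, "rz": 0, "claw": 0.68}]'

```text
time_s: 11.45
ee_pos: [0.3873, -0.3307, 0.2418]
eef_rot: [3.137, 0.003, 1.45]
force: [0.0, -0.8, 0.3]
grip_width: 0.0299
grip_force: 0.0
```

Run:
```python
from h import *
o=telemetry.get_obs();print(o["ee_pos"])
c=viewer.camera("side")
a=cv2.resize(c["img"][260:410,200:360],None,fx=2.5,fy=3.5,interpolation=cv2.INTER_CUBIC)
w=viewer.camera("wrist");b=w["img"][:300,200:560]
h=525;b=cv2.resize(b,(400,525))
cv2.imwrite("pics/s3.png",np.hstack([a,b])[...,::-1])
```

```text
[ 0.38731329 -0.33073656  0.2418249 ]
```

View pics/s3.png

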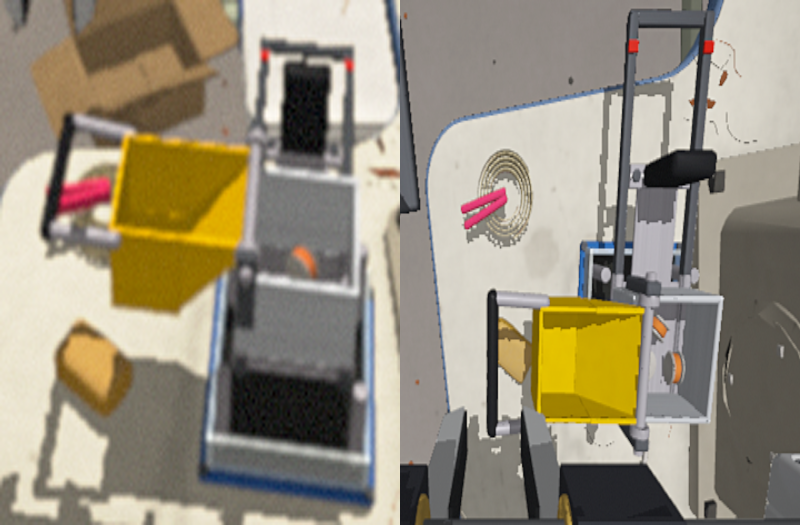

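Run:
```python
from h import *
c=viewer.camera("side");d=c["z_map"];v,u=np.mgrid[:420,:560]
P=np.stack([(u-c["cx"])/c["fx"]*d,(v-c["cy"])/c["fy"]*d,d],-1)[d>0]; W=(P-c["t"])@c["R"]
for y0 in np.arange(-.45,0.1,.05):
  s=W[(W[:,1]>y0)&(W[:,1]<y0+.05)&(W[:,0]>.48)&(W[:,0]<1)]
  print(round(y0,2),[(z0,round(s[(s[:,2]>z0)&(s[:,2]<z0+.1)][:,0].min(),3)) for z0 in(.15,.25,.35,.45) if ((s[:,2]>z0)&(s[:,2]<z0+.1)).any()])
s=W[(W[:,2]>.2)&(W[:,0]>.3)&(W[:,0]<.75)&(W[:,1]>-.5)&(W[:,1]<.3)];print(len(s),s.min(0) if len(s) else 0)
```

```text
-0.45 [(0.15, np.float64(0.655)), (0.25, np.float64(0.666)), (0.35, np.float64(0.672))]
-0.4 [(0.15, np.float64(0.654)), (0.25, np.float64(0.611)), (0.35, np.float64(0.672))]
-0.35 [(0.15, np.float64(0.655)), (0.25, np.float64(0.681)), (0.35, np.float64(0.674))]
-0.3 [(0.15, np.float64(0.655)), (0.25, np.float64(0.682)), (0.35, np.float64(0.68))]
-0.25 [(0.25, np.float64(0.684)), (0.35, np.float64(0.681))]
-0.2 [(0.25, np.float64(0.685)), (0.35, np.float64(0.684))]
-0.15 [(0.25, np.float64(0.686)), (0.35, np.float64(0.685))]
-0.1 [(0.15, np.float64(0.691)), (0.25, np.float64(0.675)), (0.35, np.float64(0.675)), (0.45, np.float64(0.754))]
-0.05 [(0.15, np.float64(0.683)), (0.25, np.float64(0.641)), (0.35, np.float64(0.663)), (0.45, np.float64(0.704))]
-0.0 [(0.15, np.float64(0.677)), (0.25, np.float64(0.641)), (0.35, np.float64(0.651)), (0.45, np.float64(0.655))]
0.05 [(0.15, np.float64(0.673)), (0.25, np.float64(0.547)), (0.35, np.float64(0.574)), (0.45, np.float64(0.653))]
44969 [ 0.30000063 -0.49828745  0.20000336]
```

Request:
step_arm --plan '[{"dx": 0, "dy": 0, "dz": 0, "rx": 0, "ry": 0, "rz": 0.09, "claw": 0.45}, {"dx": 0, "dy": 0, "dz": 0, "rx": 0, "ry": 0, "rz": 0.09, "claw": 0.45}, {"dx": 0, "dy": 0, "dz": 0, "rx": 0, "ry": 0, "rz": 0.09, "claw": 0.45}, {"dx": 0, "dy": 0, "dz": 0, "rx": 0, "ry": 0, "rz": 0.09, "claw": 0.45}, {"dx": 0, "dy": 0, "dz": 0, "rx": 0, "ry": 0, "rz": 0.09, "claw": 0.45}, {"dx": 0, "dy": 0, "dz": 0, "rx": 0, "ry": 0, "rz": 0.09, "claw": 0.45}, {"dx": 0, "dy": 0, "dz": 0, "rx": 0, "ry": 0, "rz": 0.09, "claw": 0.45}, {"dx": 0, "dy": 0, "dz": 0, "rx": 0, "ry": 0, "rz": 0.09, "claw": 0.45}, {"dx": 0, "dy": 0, "dz": 0, "rx": 0, "ry": 0, "rz": 0.09, "claw": 0.45}, {"dx": 0, "dy": 0, "dz": 0, "rx": 0, "ry": 0, "rz": 0.09, "claw": 0.45}]'

```text
time_s: 12.6
ee_pos: [0.3863, -0.3298, 0.2371]
eef_rot: [-3.14, 0.002, 0.031]
force: [-0.1, 0.1, -0.3]
grip_width: 0.052
grip_force: 0.0
```

Request:
step_arm --plan '[{"dx": 0, "dy": 0, "dz": 0, "rx": 0, "ry": 0, "rz": 0.09, "claw": 0.45}, {"dx": 0, "dy": 0, "dz": 0, "rx": 0, "ry": 0, "rz": 0.01, "claw": 0.45}, {"dx": 0.26, "dy": -0.17, "dz": 0, "rx": 0, "ry": 0, "rz": 0, "claw": 0.45}, {"dx": 0.27, "dy": -0.17, "dz": 0, "rx": 0, "ry": 0, "rz": 0, "claw": 0.45}, {"dx": 0.27, "dy": -0.17, "dz": 0, "rx": 0, "ry": 0, "rz": 0, "claw": 0.45}, {"dx": 0.27, "dy": -0.18, "dz": 0, "rx": 0, "ry": 0, "rz": 0, "claw": 0.45}, {"dx": 0.27, "dy": -0.18, "dz": 0, "rx": 0, "ry": 0, "rz": 0, "claw": 0.45}, {"dx": 0.26, "dy": -0.18, "dz": 0, "rx": 0, "ry": 0, "rz": 0, "claw": 0.45}, {"dx": 0, "dy": 0, "dz": 0, "rx": 0, "ry": 0, "rz": 0, "claw": 0.45}, {"dx": 0, "dy": 0, "dz": 0, "rx": 0, "ry": 0, "rz": 0, "claw": 0.45}]'

```text
time_s: 13.6
ee_pos: [0.5579, -0.2448, 0.2373]
eef_rot: [-3.141, 0.002, -0.117]
force: [0.3, -0.3, -0.2]
grip_width: 0.0517
grip_force: 0.0
```

Run:
```python
from h import *
o=telemetry.get_obs();print(o["ee_pos"],o["eef_rot"])
w=viewer.camera("wrist");cv2.imwrite("pics/w4.png",w["img"][...,::-1])
np.savez("w4.npz",z_map=w["z_map"],tool_from_camera=w["tool_from_camera"],fx=w["fx"],fy=w["fy"],cx=w["cx"],cy=w["cy"],p=o["ee_pos"],r=o["eef_rot"])
c=viewer.camera("side");d=c["z_map"];v,u=np.mgrid[:420,:560]
# grip-top points in side depth
P=np.stack([(u-c["cx"])/c["fx"]*d,(v-c["cy"])/c["fy"]*d,d],-1); W=(P-c["t"])@c["R"]
m=(abs(W[...,0]-.559)<.04)&(abs(W[...,1]+.246)<.03)&(abs(W[...,2]-.119)<.008)
print(m.sum(),np.median(W[m],0),W[m].min(0),W[m].max(0))
```

```text
[ 0.55788452 -0.24479884  0.23729784] [-3.14110027e+00  1.71410716e-03 -1.17103792e-01]
173 [ 0.55732208 -0.24996634  0.11990777] [ 0.54085428 -0.25528367  0.11102   ] [ 0.5752747  -0.23712852  0.12409273]
```

View pics/w4.png

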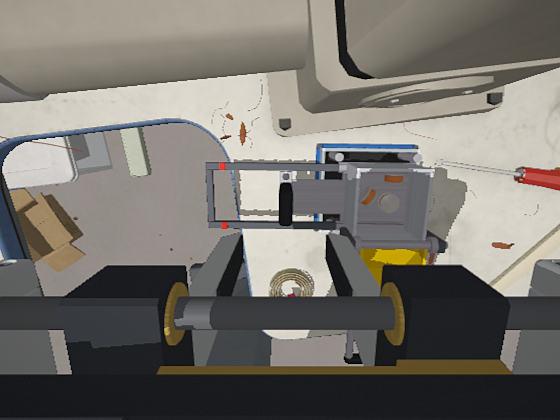

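All three bobbins are in the hopper (two on edge at (368,196),(395,180), one flat at (390,203)), and the grip at (286,203) lies under the tool. Descending.

Request:
step_arm --plan '[{"dx": 0, "dy": 0.01, "dz": 0.25, "rx": 0, "ry": 0, "rz": 0, "claw": 0.45}, {"dx": 0, "dy": 0, "dz": 0.25, "rx": 0, "ry": 0, "rz": 0, "claw": 0.45}, {"dx": 0, "dy": 0, "dz": 0.25, "rx": 0, "ry": 0, "rz": 0, "claw": 0.45}, {"dx": 0, "dy": 0, "dz": 0.25, "rx": 0, "ry": 0, "rz": 0, "claw": 0.45}, {"dx": 0, "dy": 0, "dz": 0.2, "rx": 0, "ry": 0, "rz": 0, "claw": 0.45}, {"dx": 0, "dy": 0, "dz": 0.15, "rx": 0, "ry": 0, "rz": 0, "claw": 0.45}, {"dx": 0, "dy": 0, "dz": 0, "rx": 0, "ry": 0, "rz": 0, "claw": 0.45}]'

```text
time_s: 14.4
ee_pos: [0.5567, -0.2463, 0.1018]
eef_rot: [-3.141, 0.003, -0.121]
force: [0.1, 0.2, -0.4]
grip_width: 0.0517
grip_force: 0.0
```

Request:
step_arm --plan '[{"dx": 0, "dy": 0, "dz": 0, "rx": 0, "ry": 0, "rz": 0, "claw": 1}, {"dx": 0, "dy": 0, "dz": 0, "rx": 0, "ry": 0, "rz": 0, "claw": 1}, {"dx": 0, "dy": 0, "dz": 0, "rx": 0, "ry": 0, "rz": 0, "claw": 1}, {"dx": 0, "dy": 0, "dz": 0, "rx": 0, "ry": 0, "rz": 0, "claw": 1}, {"dx": 0, "dy": 0, "dz": 0, "rx": 0, "ry": 0, "rz": 0, "claw": 1}, {"dx": 0, "dy": 0, "dz": 0, "rx": 0, "ry": 0, "rz": 0, "claw": 1}, {"dx": 0, "dy": 0, "dz": 0, "rx": 0, "ry": 0, "rz": 0, "claw": 1}]' --grip_force 25

```text
time_s: 15.1
ee_pos: [0.558, -0.246, 0.1037]
eef_rot: [-3.141, -0.0, -0.121]
force: [-0.4, 2.3, 3.0]
grip_width: 0.0137
grip_force: 25.0
```

Request:
step_arm --plan '[{"dx": 0, "dy": -0.1, "dz": 0, "rx": 0, "ry": 0, "rz": 0, "claw": 1}, {"dx": 0, "dy": -0.1, "dz": 0, "rx": 0, "ry": 0, "rz": 0, "claw": 1}, {"dx": 0, "dy": -0.1, "dz": 0, "rx": 0, "ry": 0, "rz": 0, "claw": 1}, {"dx": 0, "dy": -0.1, "dz": 0, "rx": 0, "ry": 0, "rz": 0, "claw": 1}, {"dx": 0, "dy": -0.1, "dz": 0, "rx": 0, "ry": 0, "rz": 0, "claw": 1}, {"dx": 0, "dy": -0.1, "dz": 0, "rx": 0, "ry": 0, "rz": 0, "claw": 1}, {"dx": 0, "dy": -0.1, "dz": 0, "rx": 0, "ry": 0, "rz": 0, "claw": 1}, {"dx": 0, "dy": 0, "dz": 0, "rx": 0, "ry": 0, "rz": 0, "claw": 1}, {"dx": 0, "dy": 0, "dz": 0, "rx": 0, "ry": 0, "rz": 0, "claw": 1}, {"dx": 0, "dy": 0, "dz": 0, "rx": 0, "ry": 0, "rz": 0, "claw": 1}]'

```text
time_s: 16.1
ee_pos: [0.5669, -0.1765, 0.1037]
eef_rot: [3.14, -0.002, -0.12]
force: [3.2, -7.7, -0.1]
grip_width: 0.0138
grip_force: 25.0
```

Run:
```python
from h import *
o=telemetry.get_obs();p=np.array(o["ee_pos"]);print(p,o["force"],o["grip_width"],"travel mm",1e3*(p[:2]-[.558,-.246])@[.1213,.9926])
c=viewer.camera("side")
a=cv2.resize(c["img"][250:410,250:370],None,fx=3.3,fy=3.3,interpolation=cv2.INTER_CUBIC)
w=viewer.camera("wrist");b=w["img"][100:260,180:460]
b=cv2.resize(b,(400,528),interpolation=cv2.INTER_CUBIC)
cv2.imwrite("pics/s5.png",np.hstack([a,b])[...,::-1])
```

```text
[ 0.56689261 -0.17647208  0.10372434] [ 3.2288722  -7.71319244 -0.11864941] 0.013776064507069212 travel mm 70.09208925836711
```

View pics/s5.png

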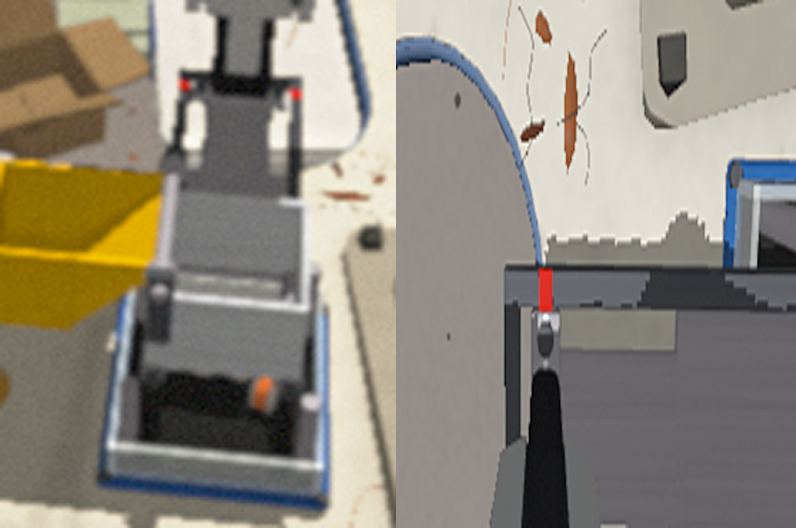

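The crossbar is in line with the red mark (at (545,290)) and a bobbin lies in the tray (262,392). I'll hold a little longer and check for the other two.

Request:
step_arm --plan '[{"dx": 0, "dy": 0, "dz": 0, "rx": 0, "ry": 0, "rz": 0, "claw": 1}, {"dx": 0, "dy": 0, "dz": 0, "rx": 0, "ry": 0, "rz": 0, "claw": 1}, {"dx": 0, "dy": 0, "dz": 0, "rx": 0, "ry": 0, "rz": 0, "claw": 1}, {"dx": 0, "dy": 0, "dz": 0, "rx": 0, "ry": 0, "rz": 0, "claw": 1}, {"dx": 0, "dy": 0, "dz": 0, "rx": 0, "ry": 0, "rz": 0, "claw": 1}]'

```text
time_s: 16.7
ee_pos: [0.5669, -0.1766, 0.1037]
eef_rot: [3.14, -0.002, -0.12]
force: [4.5, -7.7, 1.2]
grip_width: 0.0135
grip_force: 25.0
```

Run:
```python
from h import *
o=telemetry.get_obs();p=np.array(o["ee_pos"]);print(p,o["force"],"travel mm",1e3*(p[:2]-[.558,-.246])@[.1213,.9926])
c=viewer.camera("side")
for r in viewer.recognise("bobbin",c):
    b=r["rect"];print("side",round(r["score"],2),np.round(b),world(c,(b[0]+b[2])/2,(b[1]+b[3])/2))
w=viewer.camera("wrist")
for r in viewer.recognise("bobbin",w):
    b=r["rect"];print("wrist",round(r["score"],2),np.round(b),world(w,(b[0]+b[2])/2,(b[1]+b[3])/2,obs=o))
a=cv2.resize(c["img"][300:405,275:355],None,fx=4.9,fy=5.5,interpolation=cv2.INTER_CUBIC)
b=cv2.resize(w["img"][100:300,330:560],(400,a.shape[0]),interpolation=cv2.INTER_CUBIC)
cv2.imwrite("pics/s6.png",np.clip(np.hstack([a,b]).astype(float)*1.6,0,255).astype(np.uint8)[...,::-1])
```

```text
[ 0.56686234 -0.1765801   0.10371565] [ 4.48513735 -7.68329129  1.17811072] travel mm 69.98119122064568
side 0.43 [328. 365. 335. 375.] [ 0.56989174 -0.36559233  0.02149257]
```

View pics/s6.png

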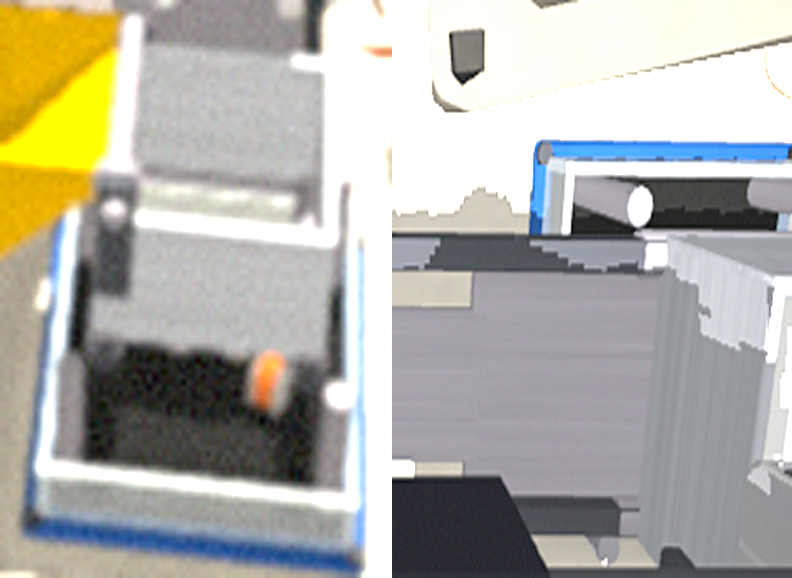

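Run:
```python
from h import *
for n in("side","scene","wrist"):
    o=telemetry.get_obs();c=viewer.camera(n);i=c["img"].astype(int);d=c["z_map"]
    m=((i[...,0]-i[...,2]>60)&(i[...,1]<.75*i[...,0])&(d>0)).astype(np.uint8)
    k,l,s,ce=cv2.connectedComponentsWithStats(m)
    for j in range(1,k):
        if s[j,4]<3: continue
        v,u=np.argwhere(l==j)[s[j,4]//2]; X=world(c,u,v,obs=o)
        if .45<X[0]<.65 and -.45<X[1]<-.22: print(n,s[j].tolist(),np.round(X,3))
    if n=="side":  # deepest visible in hopper
        Rz=np.array([[np.cos(.1216),-np.sin(.1216)],[np.sin(.1216),np.cos(.1216)]])
        v,u=np.mgrid[295:390,285:345]; dd=d[295:390,285:345]
        P=np.stack([(u-c["cx"])/c["fx"]*dd,(v-c["cy"])/c["fy"]*dd,dd],-1);W=((P-c["t"])@c["R"]).reshape(-1,3)
        F=(W[:,:2]-[.547,-.3494])@Rz.T
        q=(abs(F[:,0])<.034)&(F[:,1]>-.03)&(F[:,1]<.028)&(W[:,2]<.11)
        print("in-hopper visible pts (fx,fy,z) mm",(np.c_[F,W[:,2]][q]*1e3).round()[::6].tolist())
```

```text
side [263, 301, 2, 2, 3] [ 0.452 -0.308  0.125]
side [271, 301, 2, 3, 3] [ 0.465 -0.309  0.126]
side [276, 301, 6, 5, 9] [ 0.479 -0.309  0.126]
side [264, 305, 2, 3, 5] [ 0.455 -0.307  0.115]
side [287, 304, 2, 3, 3] [ 0.492 -0.31   0.121]
side [295, 304, 1, 3, 3] [ 0.506 -0.313  0.123]
side [267, 310, 3, 1, 3] [ 0.46  -0.31   0.108]
side [263, 319, 2, 3, 3] [ 0.451 -0.307  0.082]
side [273, 319, 4, 4, 8] [ 0.469 -0.308  0.08 ]
side [275, 325, 3, 2, 3] [ 0.472 -0.323  0.083]
side [264, 329, 2, 3, 4] [ 0.454 -0.369  0.121]
side [277, 329, 2, 3, 3] [ 0.477 -0.37   0.124]
side [289, 330, 4, 2, 5] [ 0.495 -0.375  0.128]
side [273, 333, 2, 4, 4] [ 0.47  -0.372  0.115]
side [281, 336, 6, 3, 7] [ 0.488 -0.372  0.111]
side [268, 344, 5, 5, 7] [ 0.466 -0.369  0.086]
side [327, 364, 6, 10, 39] [ 0.563 -0.365  0.026]
in-hopper visible pts (fx,fy,z) mm [[33.0, 26.0, 108.0], [33.0, 12.0, 91.0], [27.0, 27.0, 64.0], [27.0, 27.0, 62.0], [27.0, 25.0, 62.0], [27.0, 22.0, 62.0], [27.0, 19.0, 63.0], [27.0, 16.0, 63.0], [27.0, 15.0, 62.0], [-31.0, 8.0, 9.0], [-20.0, 9.0, 8.0], [-22.0, 8.0, 7.0], [-11.0, 
[... 1635 characters left out ...]
-10.0, -20.0, 6.0], [0.0, -21.0, 9.0], [11.0, -21.0, 10.0], [21.0, -18.0, 8.0], [31.0, -16.0, 7.0], [-27.0, -25.0, 8.0], [-17.0, -25.0, 10.0], [-6.0, -23.0, 7.0], [4.0, -20.0, 6.0], [14.0, -20.0, 7.0], [25.0, -19.0, 8.0], [-33.0, -29.0, 9.0], [-23.0, -27.0, 8.0], [-13.0, -26.0, 9.0], [-3.0, -26.0, 10.0], [7.0, -24.0, 9.0], [18.0, -24.0, 10.0], [28.0, -23.0, 11.0], [-25.0, -28.0, 7.0], [-15.0, -29.0, 10.0], [-4.0, -28.0, 10.0], [6.0, -27.0, 10.0], [16.0, -25.0, 9.0], [26.0, -24.0, 9.0], [-11.0, -29.0, 7.0], [3.0, -27.0, 7.0], [13.0, -25.0, 5.0], [23.0, -27.0, 9.0], [33.0, -25.0, 8.0], [18.0, -28.0, 7.0], [28.0, -29.0, 10.0], [33.0, -29.0, 8.0]]
wrist [548, 128, 8, 5, 8] [ 0.611 -0.413  0.   ]
```

Run:
```python
from h import *
c=viewer.camera("side");d=c["z_map"]
Rz=np.array([[np.cos(.1216),-np.sin(.1216)],[np.sin(.1216),np.cos(.1216)]])
for v in range(318,346,2):
    r=[]
    for u in range(302,342,4):
        X=world(c,u,v);F=Rz@(X[:2]-[.547,-.3494]);r.append("%d,%d,%d"%(F[0]*1e3,F[1]*1e3,X[2]*1e3))
    print(v," ".join(r), c["img"][v,302:342:8].mean(-1).round().tolist())
```

```text
318 -31,-4,130 -25,32,93 -18,34,92 -11,33,94 -5,32,96 1,33,95 8,32,97 15,33,97 22,34,97 28,32,99 [153.0, 118.0, 118.0, 120.0, 118.0]
320 -30,-9,131 -25,33,87 -18,34,87 -11,33,88 -4,34,89 2,32,92 8,35,89 15,35,90 22,35,91 29,34,93 [150.0, 117.0, 118.0, 123.0, 122.0]
322 -30,-12,129 -25,34,81 -18,33,83 -11,34,83 -4,32,86 2,31,88 9,33,86 16,33,87 22,33,88 29,33,89 [136.0, 118.0, 121.0, 119.0, 122.0]
324 -30,-15,128 -24,32,78 -18,33,79 -11,34,78 -4,33,80 2,34,79 9,33,82 16,34,81 23,34,82 30,33,84 [128.0, 118.0, 118.0, 122.0, 121.0]
326 -31,36,69 -24,33,73 -17,33,73 -10,33,74 -3,34,75 2,32,77 9,34,75 16,33,78 23,32,79 30,34,79 [123.0, 120.0, 121.0, 121.0, 121.0]
328 -31,35,65 -24,34,67 -17,34,67 -10,35,67 -3,32,71 3,34,70 10,35,70 17,32,74 23,33,74 30,32,75 [126.0, 124.0, 124.0, 117.0, 117.0]
330 -29,-32,133 -24,34,61 -17,34,62 -10,35,63 -3,33,66 3,34,66 10,34,66 17,33,67 24,31,70 31,35,68 [147.0, 109.0, 113.0, 124.0, 122.0]
332 -28,-39,136 -24,29,62 -17,33,59 -10,32,61 -3,35,59 3,34,60 10,33,62 17,36,60 24,34,62 31,31,67 [112.0, 107.0, 102.0, 97.0, 111.0]
334 -28,-43,135 -24,57,27 -16,56,28 -9,56,29 -2,32,56 4,30,60 11,30,60 18,32,59 25,33,59 31,25,68 [83.0, 156.0, 133.0, 122.0, 92.0]
336 -28,-43,131 -24,55,23 -16,58,21 -9,55,25 -2,57,24 5,57,26 12,55,28 19,57,27 26,57,28 31,23,66 [83.0, 132.0, 137.0, 138.0, 145.0]
338 -28,-42,125 -23,57,16 -16,58,16 -9,57,18 -1,57,19 5,56,21 12,56,22 20,57,21 27,56,24 31,18,66 [118.0, 141.0, 131.0, 129.0, 120.0]
340 -28,-40,119 -22,-35,114 -15,-35,115 -9,-34,115 -3,-32,113 5,57,14 13,55,17 20,58,15 27,56,19 31,14,66 [133.0, 217.0, 198.0, 166.0, 131.0]
342 -28,-36,109 -21,-35,110 -15,-36,111 -9,-36,112 -2,-36,113 3,-35,112 9,-36,115 15,-37,117 22,-32,112 28,-32,113 [94.0, 127.0, 166.0, 195.0, 225.0]
344 -27,-36,105 -21,-37,107 -15,-37,108 -9,-36,107 -2,-35,108 3,-37,110 9,-35,109 16,-36,111 22,-36,112 28,-37,113 [101.0, 122.0, 117.0, 123.0, 136.0]
```

```bash
python3 -c "
from station import hand_in
print(hand_in())"
```

```text
the job is handed in; nothing more can be done
None
```

I've handed the job in with the scoop emptied and back level, and the gripper still holding the gate about 70 mm out, its line on the red marks. I saw all three bobbins in the hopper before opening the gate, but only one in the tray afterwards. The other two were hidden from the cameras, though the hopper's floor was open and no bobbin showed in the part I could see. The tape roll and wax block weren't touched.

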